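# Turn the head-down paintbrush round in the brush display

### The arm

A 7-joint arm with a two-finger parallel gripper is mounted at the origin on the work surface. World frame = base frame: x ahead of the robot, y to its left, z up, the work surface at z = 0. Lengths are in m, angles in rad, forces in N, time in s.
With the tool pointing down it reaches from about 0.4 to 0.875 m from the base axis. Payload 6.5 kg.
Tool frame: the origin (TCP) lies at the very end of the fingers, on their centre line; the grasp point (between the pads) lies 19 mm behind it; y points along the fingers, x is the direction in which the jaws open and shut, and the axes are right-handed (so a half turn about y gives the same grasp; the last joint's range is limited). The gripper opens to 85 mm and grips with 20 to 120 N. Pads are 22 mm wide; open, the fingers measure 114 mm over their backs; the gripper's body (76 mm by 85 mm) begins 54 mm behind the grasp point. The pads swing forward as they close: fully open they stand 13 mm farther back than shut.
Start: joints at [1.183, 0.536, -0.004, 1.538, 0.003, 1.067, -0.071], TCP at [0.206, -0.617, 0.231] pointing down, gripper open.
Joint ranges: [-2.7, 2.7], [-0.37, 2.16], [-1.27, 1.26], [0.24, 2.4], [-1.31, 4.45], [0.19, 1.91], [-2.76, 2.76]. Speed limits (rad/s): [2.39, 2.39, 3.14, 3.14, 3.14, 3.14, 3.14].

### API

Orientations are given as a rotation vector (axis times angle).
In Python, from bench import env, cams gives the robot as it stands.
- The arm moves only by the tool carry_out, never from a script. Its argument "moves" is a list of rows, each an object of numbers: "wx", "wy", "wz": the turn, a rotation vector about the tool's x, y, z in degrees; "tx", "ty", "tz": the shift along the tool's x, y, z in cm; "grip": the opening, from 0 (shut) to 1 (fully open). In form: [{"wx": .., "wy": .., "wz": .., "tx": .., "ty": .., "tz": .., "grip": ..}, ...]. A call has 1 to 5 rows; each row is the pose to reach, as a shift and turn from the pose commanded when the call began, along the tool's axes at that moment; what a row does not reach only later rows make up. A row lasts 1/8 s, in which the tool goes at most 62.5 mm and 10.7 degrees, less where a joint would pass 70% of its speed; a pose out of reach is approached as far as the arm can. A call with a gripper value outside its range is refused whole. The fingers move at their own pace and stop on an object; "force" is the grip in N (left out, the last holds). Time passes only in rows, so rows that repeat a pose let the fingers close. It gives the time, the measured TCP pose, the force and the opening at its end, in the units of the state.
- env.get_state(): the state, without advancing time (a new reading comes with each control period).
- cams.read_camera(name): name is "side" or "top" or "wrist"; returns a dict with "img" (480x640x3 uint8, red, green, blue), "fx", "fy", "cx", "cy" (pixels), "R" (3x3) and "t" (3): a world point X has camera coordinates R X + t. Camera axes: x right, y down, z forward; pixel columns grow to the right and rows downward; lengths in m; the calibration is good to about 2 mm. A picture is of the moment at which its call begins. There is no depth.
- env.hand_in(): hands the job in, once; it reports no verdict.
The state is a dict: "time_s": time; "qpos": joint angles; "qvel": joint speeds; "joint_torque": joint torques, N m; "ee_pos": TCP position; "orientation": TCP orientation; "force": force on the tool from outside, world axes, zero at the start; "wrist_torque": the same for the moment, N m; "finger_gap": finger opening in m.
Only numpy, scipy, OpenCV 4.12 (cv2) and the standard library are available. Lean on these libraries where they do the work, as an engineer would, in place of code of your own. Each camera call takes 0.05 s, during which the arm holds its last target. There are 200 camera calls.

### The job

On the shop counter one paintbrush has been put back the wrong way round: it stands head-down in one of the two slanting metal cups that lean to the robot's left, with only its bare wooden handle sticking out. Pull it out, turn it end for end and put it handle-first, fully home, into the empty slanting cup that leans to the robot's right; leave it there. Leave the two other brushes standing as they are in their cups.

Things in the scene. Friction and masses are not known exactly. Their poses are not given: they have to be found in the camera images.
- brush: The brush to turn: round, 290 mm long, about 85 g. Origin: centre of the handle's butt; z runs from butt to bristle tip. Wooden handle 22 mm thick up to z = 178 mm, 32 at 190; ferrule and rigid bristles 32. Balances near z = 200. At first its last 100 mm stand in a cup like the empty one, in line with the tube, tip on its floor; draw it out along its axis. z = 100 to 190 stays free in either cup.
- empty_cup_floor (a point): The empty cup, fixed: round aluminium tube leaning 55 degrees from vertical to the robot's right; bore 45 mm, wall 3.5, 100 deep, on a dark foot 74 by 130 mm. This point: centre of the inner floor, 42 mm above the counter; z is the tube's axis, out of the mouth (at z = 100 mm). A brush standing in it handle-down sags up to 13 degrees below the axis, butt against the upper wall.
- left_brush: Flat brush, 280 mm long, same handle, head 62 mm wide, standing rightly handle-down in the other cup that leans left, 100 to 200 mm in x from the cup of the brush to turn. To be left alone. Origin at the handle's butt, z towards the bristles.
- right_brush: Round brush like the one to turn, standing rightly handle-down in the other cup that leans right, 100 to 200 mm in x from the empty cup. To be left alone. Origin at the handle's butt, z towards the bristles.
There are look-alikes about, which are no part of the job. What is shaped like the part that bears empty_cup_floor but pink or red is not meant.

How it is judged:
By the outcome, as a careful person would: the job done as asked, in the order asked, and still so for the second after the job is handed in, with the robot touching nothing.
It also fails if it takes over 46 s, if anything falls off the work surface, if the arm or the gripper's body presses on something with over 40 N, if the wrist force passes 120 N, or if a joint passes its speed limit or range.

## Working session

There is one attempt and no reset: what is moved stays moved. The work goes in short steps, Python scripts to look and compute and a tool call to move; the robot and the scene stay as the last step left them, time stands still between calls to the robot, and variables do not carry over. Pictures are saved under pics/ and viewed, about 8 in all and at most 12, crops included, and the job is handed in when it is done.

Besides the shell and the picture viewer there is one more tool, called after ">>>" as name(argument=value, ...) on one line, values as JSON. carry_out: Moves the arm, as the interface text tells. Its arguments: {"type":"object","properties":{"moves":{"type":"array","items":{"type":"object","properties":{"wx":{"type":"number"},"wy":{"type":"number"},"wz":{"type":"number"},"tx":{"type":"number"},"ty":{"type":"number"},"tz":{"type":"number"},"grip":{"type":"number"}}}},"force":{"type":"number"}},"required":["moves"]}

```bash
ls; mkdir -p pics
python3 - <<'E'
from bench import env,cams
import cv2,numpy as np,pickle
s=env.get_state();print({k:np.round(v,3) for k,v in s.items()})
d={}
for n in("side","top","wrist"):
    c=cams.read_camera(n);d[n]=c;cv2.imwrite(f"pics/{n}0.png",c["img"][:,:,::-1])
    R=np.array(c["R"]);print(n,c["fx"],c["cx"],c["cy"],"pos",np.round(-R.T@c["t"],3),"R",np.round(R,3).tolist())
pickle.dump(d,open("d0.pkl","wb"))
E
```

```text
pics
{'time_s': np.float64(0.0), 'qpos': array([ 1.183,  0.537, -0.004,  1.539,  0.003,  1.067, -0.071]), 'qvel': array([-0.001,  0.   , -0.   , -0.001,  0.001,  0.   , -0.   ]), 'joint_torque': array([-0.0000e+00, -5.8341e+01,  1.0490e+00, -2.5911e+01,  1.2000e-02,
        9.0000e-03, -0.0000e+00]), 'ee_pos': array([ 0.205, -0.616,  0.23 ]), 'orientation': array([-1.343,  0.97 , -0.967]), 'force': array([-0.404,  0.051, -0.055]), 'wrist_torque': array([ 0.024, -0.025, -0.025]), 'finger_gap': np.float64(0.085)}
side 457.0173528397623 314.50606845223666 242.34427894257666 pos [0.017 0.669 0.692] R [[-0.781, -0.625, 0.005], [-0.382, 0.471, -0.795], [0.494, -0.622, -0.607]]
top 500.58210426203146 325.5957520445939 240.14424958359757 pos [0.337 0.086 0.982] R [[-0.023, -0.999, -0.025], [-0.988, 0.027, -0.151], [0.151, 0.022, -0.988]]
wrist 419.00109238167954 321.8327156182263 241.2304175842799 pos [ 0.272 -0.593  0.375] R [[0.316, -0.949, -0.001], [-0.913, -0.304, 0.271], [-0.258, -0.085, -0.962]]
```

View pics/top0.png

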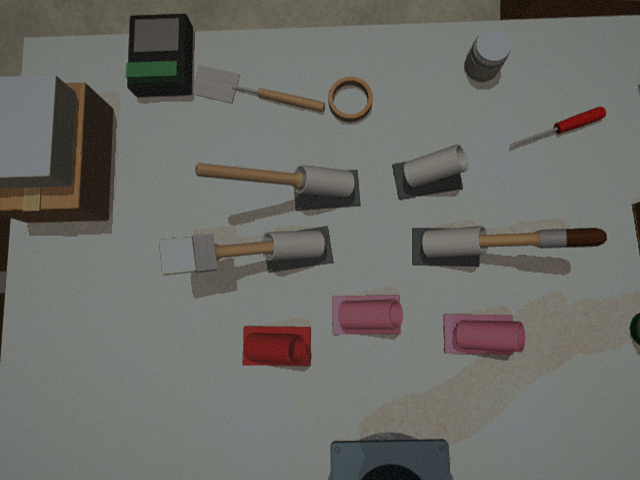

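View pics/side0.png

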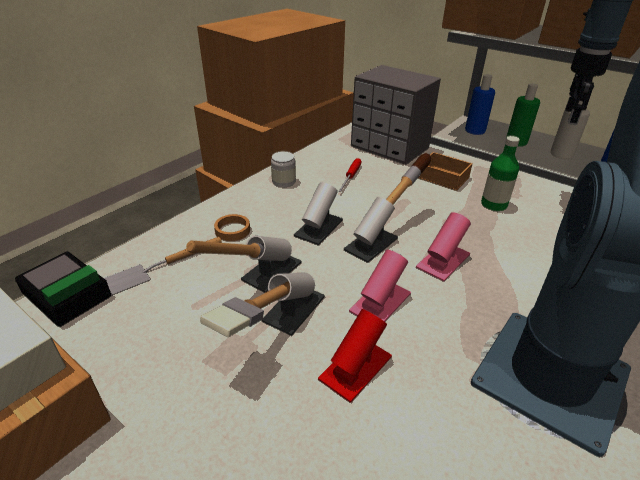

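The top view shows the wrong-way brush's butt at about (200,170), entering its cup at (302,180). The empty cup's tube runs from (405,177) to its mouth at about (460,160). In the side view the butt is at about (192,246) and the empty cup's mouth at about (326,188). Next I'll enlarge both regions.

Run:
```python
import cv2,numpy as np,pickle
d=pickle.load(open("d0.pkl","rb"))
def crop(n,x,y,w,h,s):
    im=d[n]["img"][y:y+h,x:x+w,::-1];return cv2.resize(im,None,fx=s,fy=s,interpolation=cv2.INTER_CUBIC)
a=np.hstack([crop("top",185,130,130,95,3),crop("top",385,130,130,95,3)])
b=np.hstack([crop("side",180,220,130,100,3),crop("side",280,165,130,100,3)])
cv2.imwrite("pics/crop0.png",np.clip(np.vstack([a,b])*1.3,0,255).astype(np.uint8))
```

```text
(no output)
```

View pics/crop0.png

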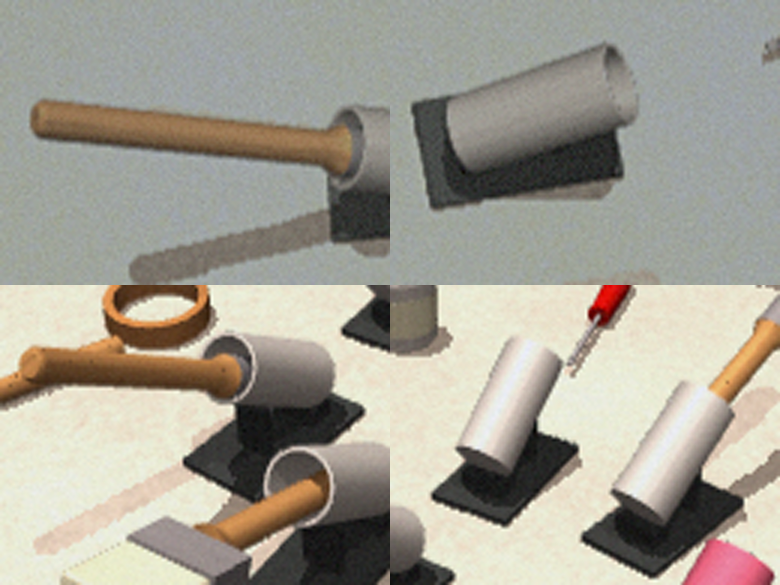

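Crop (3x): the butt's centre is at about top px (198,170) and side px (191,246). The empty tube's mouth centre is at about top px (461,158), and its outline edges are clear in both views. Next I'll triangulate both axes from their outline planes.

```bash
cat > h.py <<'E'
import cv2,numpy as np,pickle
from scipy.spatial.transform import Rotation as Ro
def ray(c,p):
    R=np.array(c["R"]);v=R.T@np.array([(p[0]-c["cx"])/c["fx"],(p[1]-c["cy"])/c["fy"],1]);return -R.T@np.array(c["t"]),v/np.linalg.norm(v)
def plane(c,p,q):
    o,a=ray(c,p);_,b=ray(c,q);n=np.cross(a,b);return n/np.linalg.norm(n)
def atz(c,p,z):
    o,v=ray(c,p);return o+v*(z-o[2])/v[2]
def bis(c,e1,e2):
    m=plane(c,*e1)+plane(c,*e2);return m/np.linalg.norm(m)   # both edges ordered alike
def axis(c1,n1,c2,n2):
    u=np.cross(n1,n2);u/=np.linalg.norm(u);u*=np.sign(u[2])
    o1=ray(c1,(0,0))[0];o2=ray(c2,(0,0))[0]
    P=np.linalg.lstsq(np.array([n1,n2,u]),np.array([n1@o1,n2@o2,0]),rcond=None)[0];return P,u
def onaxis(c,p,P,u):
    o,v=ray(c,p);s=np.linalg.lstsq(np.c_[u,-v],o-P,rcond=None)[0];X=P+u*s[0];return X,np.linalg.norm(o+v*s[1]-X)
def proj(c,X):
    y=np.array(c["R"])@X+np.array(c["t"]);return np.array([c["fx"]*y[0]/y[2]+c["cx"],c["fy"]*y[1]/y[2]+c["cy"]])
E
cat > m.py <<'E'
from h import *
d=pickle.load(open("d0.pkl","rb"));T,S=d["top"],d["side"]
def edges(c,x0,x1,y0,y1):
    h=cv2.cvtColor(c["img"],cv2.COLOR_RGB2HSV);m=(h[...,1]>85)&(h[...,0]<25)
    xs=np.arange(x0,x1);lo=[];hi=[]
    for x in xs:
        r=np.flatnonzero(m[y0:y1,x])+y0;lo.append(r.min()-.5);hi.append(r.max()+.5)
    f=[]
    for e in(lo,hi):
        k=np.polyfit(xs,e,1);res=e-np.polyval(k,xs);g=abs(res)<1.2;k=np.polyfit(xs[g],np.array(e)[g],1);f.append([(x0,np.polyval(k,x0)),(x1,np.polyval(k,x1))])
    print(np.round(f,1).tolist());return f
n1=bis(T,*edges(T,205,288,155,195));n2=bis(S,*edges(S,225,248,232,265))
P,u=axis(T,n1,S,n2);print("brush out dir",u.round(3),"elev",np.degrees(np.arcsin(u[2])))
for c,p in((T,(197.7,169.7)),(S,(190.7,246.3))):print("butt",onaxis(c,p,P,u))
tp=lambda x,y:(385+(x-390)/3,130+y/3)
sp=lambda x,y:(280+(x-390)/3,165+(y-285)/3)
n1=bis(T,(tp(465,93),tp(605,43)),(tp(465,172),tp(620,125)))
n2=bis(S,(sp(457,462),sp(515,338)),(sp(510,472),sp(566,352)))
P,u=axis(T,n1,S,n2);print("cup dir",u.round(3),"elev",np.degrees(np.arcsin(u[2])))
X,e=onaxis(T,tp(619,84),P,u);print("mouth",X,e,"floor",X-.1*u, "ray@.099",atz(T,tp(619,84),.0994))
E
python3 m.py
```

```text
[[[205.0, 163.7], [288.0, 172.8]], [[205.0, 175.4], [288.0, 183.7]]]
[[[225.0, 231.5], [248.0, 231.5]], [[225.0, 253.3], [248.0, 254.5]]]
brush out dir [-0.029  0.844  0.536] elev 32.406242231084825
butt (array([0.57697288, 0.30530949, 0.20950069]), np.float64(0.0013915931408558578))
butt (array([0.57686756, 0.30835231, 0.21143334]), np.float64(0.008323368366207388))
cup dir [ 0.083 -0.766  0.638] elev 39.613623808649756
mouth [ 0.6207566  -0.14753386  0.09017493] 0.0011227509273042488 floor [ 0.6124701  -0.07094467  0.02641421] ray@.099 [ 0.61670935 -0.14537679  0.0994    ]
```

```bash
sed -i '/^n2=bis(S,\*edg/d; /^n1=bis(T,\*edg/,$d' m.py
cat >> m.py <<'E'
e=np.radians(35)
def dirn(n,s):
    # yaw a: u=(ce cos a, ce sin a, se), n.u=0
    r=np.hypot(n[0],n[1]);ph=np.arctan2(n[1],n[0]);k=np.arccos(-n[2]*np.tan(e)/r)
    for a in(ph+k,ph-k):
        if np.sin(a)*s>0:return np.array([np.cos(e)*np.cos(a),np.cos(e)*np.sin(a),np.sin(e)])
ub=dirn(bis(T,*edges(T,205,288,155,195)),1)
B=atz(T,(197.7,169.7),.042+.29*np.sin(e));print("ub",ub.round(3),"butt",B.round(4),"tip",(B-.29*ub).round(4))
for z in(0,.08,.112,.19):print(z,"top",proj(T,B-z*ub).round(1),"side",proj(S,B-z*ub).round(1))
tp=lambda x,y:(385+(x-390)/3,130+y/3)
uc=dirn(bis(T,(tp(465,93),tp(605,43)),(tp(465,172),tp(620,125))),-1)
M=atz(T,tp(619,84),.042+.1*np.sin(e));F=M-.1*uc;print("uc",uc.round(3),"yaw",np.degrees(np.arctan2(uc[1],uc[0])),"mouth",M.round(4),"floor",F.round(4))
for z in(0,.1):print(z,"top",proj(T,F+z*uc).round(1),"side",proj(S,F+z*uc).round(1))
h=cv2.cvtColor(T["img"],cv2.COLOR_RGB2GRAY)[150:205,390:470];
# foot yaw from corners seen in the crop (412,103),(432,208),(622,178)
c=[atz(T,tp(*p),.006) for p in((412,103),(432,208),(622,178))];print("foot",np.round(c,4).tolist(),[np.linalg.norm(c[1]-c[0]),np.linalg.norm(c[2]-c[1])],"long-axis yaw",np.degrees(np.arctan2(*(c[2]-c[1])[[1,0]])))
E
python3 m.py
```

```text
[[[205.0, 163.7], [288.0, 172.8]], [[205.0, 175.4], [288.0, 183.7]]]
ub [-0.043  0.818  0.574] butt [0.5759 0.3057 0.2083] tip [0.5883 0.0685 0.042 ]
0 top [197.7 169.7] side [192.6 242.4]
0.08 top [243.5 174.4] side [222.5 244.7]
0.112 top [260.5 176.2] side [233.2 245.5]
0.19 top [299.2 180.2] side [256.6 247.3]
uc [ 0.112 -0.811  0.574] yaw -82.13759630258653 mouth [ 0.6167 -0.1454  0.0994] floor [ 0.6055 -0.0642  0.042 ]
0 top [412.3 174.2] side [312.5 221. ]
0.1 top [461.3 158. ] side [329.1 186.8]
foot [[0.6374, -0.031, 0.006], [0.5649, -0.0411, 0.006], [0.5816, -0.1677, 0.006]] [np.float64(0.07321048182749876), np.float64(0.1276055770532278)] long-axis yaw -82.47054386830503
```

The numbers agree. The foot measures 73x128 mm (given 74x130), and the foot and tube yaws match at about -82°. The brush axis fits too; the side view shows it 3–4 px lower, which I'll check from close by. I plan to grip at z = 145 mm from above, square to the brush, then tilt it 70° about x.

```bash
cat >> h.py <<'E'
B=np.array([.5759,.3057,.2083]);ub=np.array([-.043,.818,.574]);F=np.array([.6055,-.0642,.042]);uc=np.array([.112,-.811,.574])
def tool(bz,up):  # brush axis z (butt->tip); approach = as nearly down as possible, square to it
    bz=bz/np.linalg.norm(bz);a=np.array([0,0,-1.]);a-=bz*(a@bz);a/=np.linalg.norm(a);z=bz*up;return np.c_[np.cross(a,z),a,z]
def rel(G,R,show=True):
    "move from the present pose to grasp point G, tool R"
    from bench import env
    s=env.get_state();R0=Ro.from_rotvec(s["orientation"]).as_matrix();p=np.array(s["ee_pos"])
    t=G+.019*R[:,1]-p
    w=np.degrees(Ro.from_matrix(R0.T@R).as_rotvec());print("turn",w.round(1),np.linalg.norm(w).round(1),"shift cm",(R0.T@t*100).round(2),np.linalg.norm(t).round(3))
    return R0
E
python3 - <<'E'
from h import *
for up in(1,-1):
    R=tool(-ub,up);R0=rel(B-.145*ub-.12*R[:,1],R)
print(R0.round(3),"up8cm in tool",(R0.T@[0,0,1]).round(2))
E
```

```text
turn [-24.4 101.7  32. ] 109.4 shift cm [-58.69   2.35  59.61] 0.837
turn [ 29.8 -72.1  22.7] 81.3 shift cm [-58.69   2.35  59.61] 0.837
[[ 0.316 -0.001  0.949]
 [-0.949  0.001  0.316]
 [-0.001 -1.    -0.   ]] up8cm in tool [-0. -1. -0.]
```

>>> carry_out(moves=[{"ty": -6},{"ty": -12},{"ty": -17},{"tx": -6,"tz": 6,"ty": -17,"wy": -9},{"tx": -10,"tz": 10,"ty": -17,"wy": -18}])

```text
validation failed for argument at $.mo...
```

Run:
```python
from h import *
R=tool(-ub,-1);rel(B-.145*ub-.15*R[:,1],R)
```

```text
turn [ 29.8 -72.1  22.7] 81.3 shift cm [-57.04  -0.11  59.15] 0.822
```

>>> carry_out(moves=[{"wx": 0,"wy": 0,"wz": 0,"tx": 0,"ty": -6,"tz": 0,"grip": 1},{"wx": 0,"wy": 0,"wz": 0,"tx": 0,"ty": -12,"tz": 0,"grip": 1},{"wx": 0,"wy": 0,"wz": 0,"tx": 0,"ty": -17,"tz": 0,"grip": 1},{"wx": 0,"wy": -9,"wz": 0,"tx": -4,"ty": -17,"tz": 4,"grip": 1},{"wx": 0,"wy": -18,"wz": 0,"tx": -8,"ty": -17,"tz": 8,"grip": 1}], force=60)

```text
time_s: 0.78
ee_pos: [0.2566, -0.5144, 0.4015]
orientation: [-1.446, 0.726, -0.727]
force: [1.6, -0.3, -0.0]
finger_gap: 0.0855
```

Run:
```python
from h import *
R=tool(-ub,-1);rel(B-.145*ub-.15*R[:,1],R)
```

```text
turn [ 32.1 -54.5  17.2] 65.6 shift cm [-30.58  16.89  63.84] 0.728
```

>>> carry_out(moves=[{"wx": 4,"wy": -8,"wz": 2,"tx": -2.5,"ty": 0,"tz": 5,"grip": 1},{"wx": 8,"wy": -16,"wz": 4,"tx": -5,"ty": 0,"tz": 11,"grip": 1},{"wx": 12,"wy": -23,"wz": 7,"tx": -8,"ty": 0,"tz": 16,"grip": 1},{"wx": 16,"wy": -30,"wz": 9,"tx": -10.5,"ty": 1,"tz": 21.5,"grip": 1},{"wx": 20,"wy": -37,"wz": 11,"tx": -13,"ty": 2,"tz": 27,"grip": 1}])

```text
time_s: 1.4
ee_pos: [0.3967, -0.2489, 0.3811]
orientation: [-1.167, 0.214, -0.194]
force: [0.3, 0.1, -0.0]
finger_gap: 0.0854
```

Run:
```python
from h import *
R=tool(-ub,-1);rel(B-.145*ub-.15*R[:,1],R)
```

```text
turn [ 12.1 -17.8   5.4] 22.2 shift cm [ 9.82 28.25 31.44] 0.434
```

>>> carry_out(moves=[{"wx": 3,"wy": -4,"wz": 1,"tx": 1.5,"ty": 2.5,"tz": 5,"grip": 0.8},{"wx": 6,"wy": -9,"wz": 3,"tx": 3,"ty": 6,"tz": 10,"grip": 0.8},{"wx": 9,"wy": -13,"wz": 4,"tx": 5,"ty": 10,"tz": 14,"grip": 0.8},{"wx": 12,"wy": -17.8,"wz": 5.4,"tx": 6.5,"ty": 14,"tz": 18,"grip": 0.8},{"wx": 12,"wy": -17.8,"wz": 5.4,"tx": 8,"ty": 18,"tz": 22,"grip": 0.8}])

```text
time_s: 2.02
ee_pos: [0.5403, -0.0078, 0.2905]
orientation: [-0.962, -0.021, 0.046]
force: [0.8, -0.4, -0.2]
finger_gap: 0.0684
```

Run:
```python
from h import *
R=tool(-ub,-1);rel(B-.145*ub-.15*R[:,1],R)
```

```text
turn [ 0.1 -0.2  0. ] 0.3 shift cm [ 5.17 11.48  6.31] 0.141
```

>>> carry_out(moves=[{"wx": 0,"wy": 0,"wz": 0,"tx": 2,"ty": 3,"tz": 4,"grip": 0.7},{"wx": 0,"wy": 0,"wz": 0,"tx": 4,"ty": 7,"tz": 6,"grip": 0.7},{"wx": 0,"wy": 0,"wz": 0,"tx": 5.2,"ty": 10,"tz": 6.3,"grip": 0.7},{"wx": 0,"wy": 0,"wz": 0,"tx": 5.2,"ty": 11.5,"tz": 6.3,"grip": 0.7}])

```text
time_s: 2.52
ee_pos: [0.5849, 0.1131, 0.2325]
orientation: [-0.962, -0.023, 0.049]
force: [0.1, -0.5, 0.5]
finger_gap: 0.0598
```

Run:
```python
from h import *
from bench import cams
R=tool(-ub,-1);rel(B-.145*ub-.0*R[:,1],R)
c=cams.read_camera("wrist");s=cams.read_camera("side")
cv2.imwrite("pics/w1.png",c["img"][:,:,::-1]);pickle.dump((c,s),open("d1.pkl","wb"))
for z in(0,.05,.1,.145,.178,.19):print(z,proj(c,B-z*ub).round(1))
```

```text
turn [ 0.1 -0.1 -0.1] 0.2 shift cm [ 0.14 14.95 -0.06] 0.149
0 [321.7  -9.1]
0.05 [321.9  82.7]
0.1 [322.1 165.3]
0.145 [322.2 232.8]
0.178 [322.3 278.6]
0.19 [322.3 294.6]
```

View pics/w1.png

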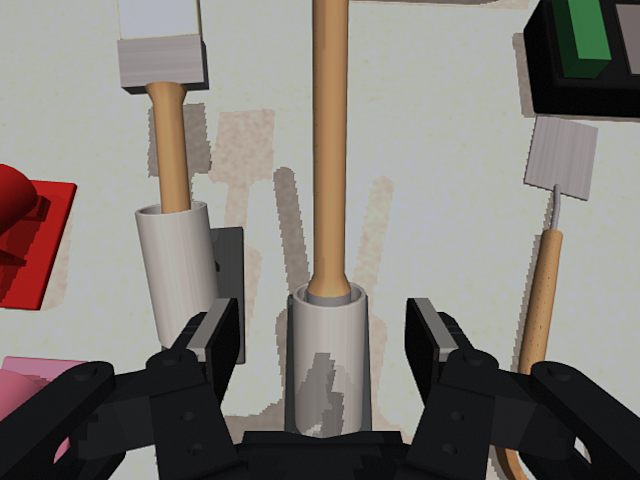

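The handle lies at about col 330 at row 233, where I predicted 322; the fingers' midpoint is col 322. So it is about 5 mm farther in +x. The mouth row agrees with the prediction (295). I'll shift, descend partway and check again.

>>> carry_out(moves=[{"wx": 0,"wy": 0,"wz": 0,"tx": 0.5,"ty": 4,"tz": 0,"grip": 0.7},{"wx": 0,"wy": 0,"wz": 0,"tx": 0.5,"ty": 7,"tz": 0,"grip": 0.7},{"wx": 0,"wy": 0,"wz": 0,"tx": 0.5,"ty": 9,"tz": 0,"grip": 0.7},{"wx": 0,"wy": 0,"wz": 0,"tx": 0.5,"ty": 9,"tz": 0,"grip": 0.7}])

```text
time_s: 3.12
ee_pos: [0.5872, 0.1626, 0.1596]
orientation: [-0.963, -0.022, 0.047]
force: [0.1, 0.5, -0.1]
finger_gap: 0.06
```

Run:
```python
from h import *
from bench import cams
R=tool(-ub,-1);rel(B-.145*ub-.0*R[:,1],R)
c=cams.read_camera("wrist");s=cams.read_camera("side")
for z in(.05,.1,.145,.178,.19):print(z,proj(c,B-z*ub).round(1))
a=cv2.resize(c["img"],(400,300));b=cv2.resize(s["img"][170:350,140:380],(400,300))
cv2.imwrite("pics/w2.png",np.hstack([c["img"][::1,120:520],cv2.copyMakeBorder(b,0,180,0,0,0)])[:,:,::-1])
h=cv2.cvtColor(c["img"],cv2.COLOR_RGB2HSV)
for r in(40,100,160,200,230):
    x=np.flatnonzero((h[r,:,1]>85)&(h[r,:,0]<25));x=x[(x>260)&(x<400)];print(r,x.min() if len(x) else None,x.max() if len(x) else None)
```

```text
turn [ 0.2 -0.2 -0. ] 0.3 shift cm [-0.38  6.15  0.06] 0.062
0.05 [309.1  59.5]
0.1 [310.5 181.6]
0.145 [311.6 277.1]
0.178 [312.3 339.8]
0.19 [312.5 361.3]
40 296 346
100 297 345
160 298 344
200 299 344
230 299 344
```

View pics/w2.png

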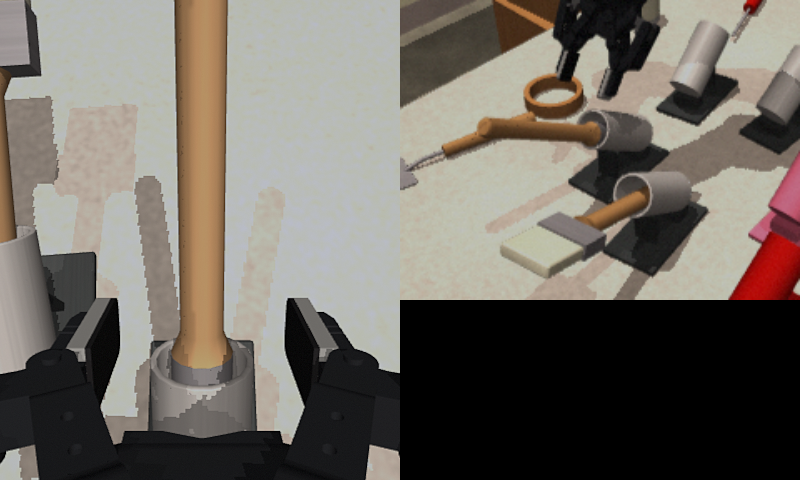

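The handle's centre is at col 321.5, level with the fingers' midpoint, so it is aligned. I'll descend and grip.

>>> carry_out(moves=[{"wx": 0,"wy": 0,"wz": 0,"tx": 0,"ty": 3,"tz": 0,"grip": 0.7},{"wx": 0,"wy": 0,"wz": 0,"tx": 0,"ty": 6.1,"tz": 0,"grip": 0.7},{"wx": 0,"wy": 0,"wz": 0,"tx": 0,"ty": 6.1,"tz": 0,"grip": 0.7},{"wx": 0,"wy": 0,"wz": 0,"tx": 0,"ty": 6.1,"tz": 0,"grip": 0.3},{"wx": 0,"wy": 0,"wz": 0,"tx": 0,"ty": 6.1,"tz": 0,"grip": 0.15}], force=60)

```text
time_s: 3.85
ee_pos: [0.5874, 0.1968, 0.111]
orientation: [-0.963, -0.024, 0.044]
force: [-1.1, 0.1, -0.4]
finger_gap: 0.0241
```

>>> carry_out(moves=[{"wx": 0,"wy": 0,"wz": 0,"tx": 0,"ty": 0,"tz": 0,"grip": 0.1},{"wx": 0,"wy": 0,"wz": 0,"tx": 0,"ty": 0,"tz": 0,"grip": 0.1},{"wx": 0,"wy": 0,"wz": 0,"tx": 0,"ty": 0,"tz": 0,"grip": 0.1}], force=90)

```text
time_s: 4.22
ee_pos: [0.5872, 0.1974, 0.1104]
orientation: [-0.963, -0.024, 0.045]
force: [-0.2, -3.7, 6.7]
finger_gap: 0.019
```

Run:
```python
from h import *
from bench import env
R=tool(-ub,-1);R0=rel(B-.145*ub,R);print("ub in tool",(R0.T@ub).round(3))
```

```text
turn [ 0.2 -0.1  0.2] 0.3 shift cm [-0.56  0.12  0.02] 0.006
ub in tool [-0.002 -0.004  1.   ]
```

>>> carry_out(moves=[{"wx": 0,"wy": 0,"wz": 0,"tx": 0,"ty": 0,"tz": 1,"grip": 0.1},{"wx": 0,"wy": 0,"wz": 0,"tx": 0,"ty": 0,"tz": 2.5,"grip": 0.1},{"wx": 0,"wy": 0,"wz": 0,"tx": 0,"ty": 0,"tz": 2.5,"grip": 0.1}])

```text
time_s: 4.6
ee_pos: [0.5851, 0.2205, 0.1255]
orientation: [-0.961, -0.025, 0.048]
force: [-0.4, -0.2, 4.6]
finger_gap: 0.0189
```

Run:
```python
from h import *
from bench import cams
c=cams.read_camera("wrist");s=cams.read_camera("side")
b=cv2.resize(s["img"][170:320,140:340],(400,300))
cv2.imwrite("pics/w3.png",np.hstack([c["img"][::1,120:520],cv2.copyMakeBorder(b,0,180,0,0,0)])[:,:,::-1])
```

```text
(no output)
```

View pics/w3.png

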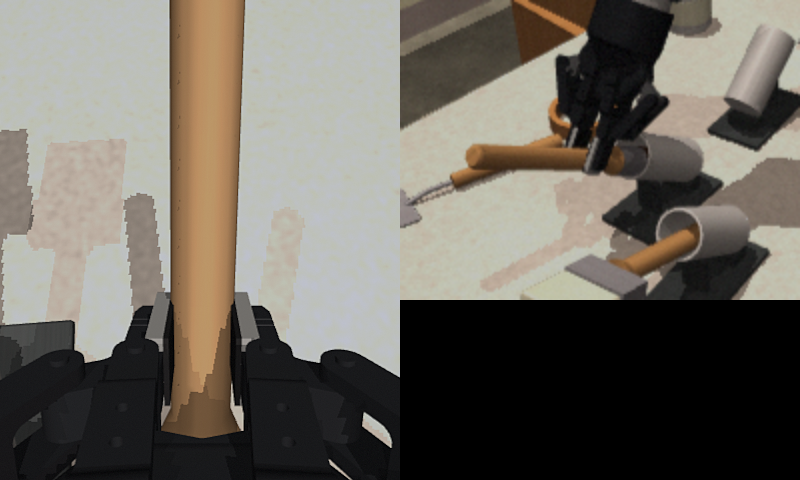

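The handle sits squarely between the pads, and the ferrule has come about 2.5 cm out of the cup. I'll keep pulling along the axis.

>>> carry_out(moves=[{"wx": 0,"wy": 0,"wz": 0,"tx": 0,"ty": 0,"tz": 3,"grip": 0.1},{"wx": 0,"wy": 0,"wz": 0,"tx": 0,"ty": 0,"tz": 6,"grip": 0.1},{"wx": 0,"wy": 0,"wz": 0,"tx": 0,"ty": 0,"tz": 9,"grip": 0.1},{"wx": 0,"wy": 0,"wz": 0,"tx": 0,"ty": 0,"tz": 10,"grip": 0.1},{"wx": 0,"wy": 0,"wz": 0,"tx": 0,"ty": -5,"tz": 10,"grip": 0.1}])

```text
time_s: 5.32
ee_pos: [0.5788, 0.2738, 0.2199]
orientation: [-0.962, -0.02, 0.055]
force: [0.8, -0.4, -0.4]
finger_gap: 0.0192
```

Run:
```python
from h import *
from bench import env
R=tool(uc,-1);R0=rel(F+.145*uc+.13*uc,R);print("up in tool",(R0.T@[0,0,1]).round(2))
```

```text
turn [-69.9  -5.   -0.5] 70.1 shift cm [  2.73 -29.93 -49.13] 0.576
up in tool [-0.01 -0.82  0.57]
```

>>> carry_out(moves=[{"wx": 0,"wy": 0,"wz": 0,"tx": 0,"ty": -4.9,"tz": 3.4,"grip": 0.1},{"wx": -8,"wy": 0,"wz": 0,"tx": 0,"ty": -10.5,"tz": 3.8,"grip": 0.1},{"wx": -18,"wy": -1,"wz": 0,"tx": 0.5,"ty": -15,"tz": 1,"grip": 0.1},{"wx": -28,"wy": -2,"wz": 0,"tx": 1,"ty": -18,"tz": -3.3,"grip": 0.1},{"wx": -38,"wy": -3,"wz": 0,"tx": 1.5,"ty": -21,"tz": -7.4,"grip": 0.1}])

```text
time_s: 5.95
ee_pos: [0.607, 0.0892, 0.3524]
orientation: [-1.631, -0.09, 0.065]
force: [0.2, 0.4, -2.0]
finger_gap: 0.0187
```

Run:
```python
from h import *
from bench import env
R=tool(uc,-1);R0=rel(F+.145*uc+.13*uc,R);print("up in tool",(R0.T@[0,0,1]).round(2))
```

```text
turn [-31.5  -2.4  -0. ] 31.6 shift cm [ -0.95  19.18 -37.73] 0.423
up in tool [ 0.01 -1.   -0.06]
```

>>> carry_out(moves=[{"wx": -9,"wy": -0.7,"wz": 0,"tx": 0,"ty": 0,"tz": -6,"grip": 0.1},{"wx": -18,"wy": -1.4,"wz": 0,"tx": 0,"ty": 0,"tz": -12,"grip": 0.1},{"wx": -27,"wy": -2,"wz": 0,"tx": -0.5,"ty": 0,"tz": -18,"grip": 0.1},{"wx": -31.5,"wy": -2.4,"wz": 0,"tx": -0.9,"ty": 0,"tz": -24,"grip": 0.1},{"wx": -31.5,"wy": -2.4,"wz": 0,"tx": -0.9,"ty": 2,"tz": -30,"grip": 0.1}])

```text
time_s: 6.58
ee_pos: [0.6277, -0.2073, 0.3481]
orientation: [-2.172, -0.154, 0.083]
force: [1.0, -0.6, -2.1]
finger_gap: 0.0185
```

Run:
```python
from h import *
from bench import env
R=tool(uc,-1);R0=rel(F+.145*uc+.13*uc,R);print("up in tool",(R0.T@[0,0,1]).round(2))
```

```text
turn [-0.3  0.3  0.1] 0.4 shift cm [-0.25 18.67  1.82] 0.188
up in tool [-0.   -0.82 -0.57]
```

>>> carry_out(moves=[{"wx": 0,"wy": 0,"wz": 0,"tx": 0,"ty": 5,"tz": 0,"grip": 0.1},{"wx": 0,"wy": 0,"wz": 0,"tx": 0,"ty": 10,"tz": 0,"grip": 0.1},{"wx": 0,"wy": 0,"wz": 0,"tx": 0,"ty": 15,"tz": 0,"grip": 0.1},{"wx": 0,"wy": 0,"wz": 0,"tx": 0,"ty": 18,"tz": 0,"grip": 0.1},{"wx": 0,"wy": 0,"wz": 0,"tx": 0,"ty": 18,"tz": 0,"grip": 0.1}])

```text
time_s: 7.2
ee_pos: [0.6385, -0.3107, 0.1979]
orientation: [-2.172, -0.143, 0.085]
force: [0.3, 0.2, -1.0]
finger_gap: 0.0187
```

Run:
```python
from h import *
from bench import cams
R=tool(uc,-1);rel(F+.145*uc+.13*uc,R)
d={n:cams.read_camera(n) for n in("side","top","wrist")};pickle.dump(d,open("d2.pkl","wb"))
def crop(n,x,y,w,h,s):return cv2.resize(d[n]["img"][y:y+h,x:x+w],None,fx=s,fy=s,interpolation=cv2.INTER_CUBIC)
a=np.vstack([crop("top",385,110,120,90,3.3333),crop("side",290,150,120,90,3.3333)])
b=cv2.resize(d["wrist"]["img"],(400,300))
cv2.imwrite("pics/p4.png",np.hstack([a,cv2.copyMakeBorder(b,0,300,0,0,0)])[:,:,::-1])
for n in d:print(n,[proj(d[n],F+z*uc).round(1).tolist() for z in(0,.1,.13,.2)])
```

```text
turn [-0.4  0.1 -0.4] 0.6 shift cm [0.11 0.39 1.81] 0.019
side [[312.5, 221.0], [329.1, 186.8], [334.0, 176.8], [345.1, 153.8]]
top [[412.2, 174.2], [461.3, 158.0], [477.2, 152.8], [516.9, 139.7]]
wrist [[303.1, -1294.7], [307.8, -444.8], [308.7, -274.9], [310.4, 35.3]]
```

View pics/p4.png

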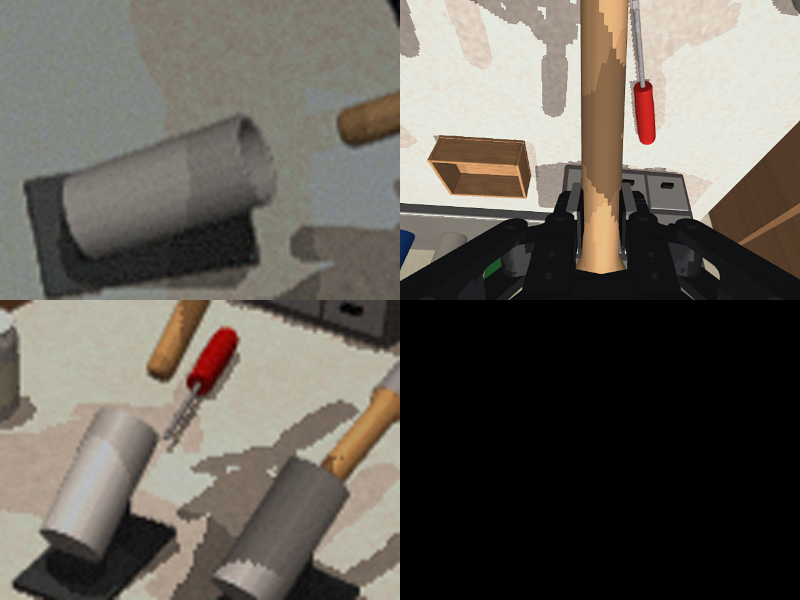

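Top view: butt at about (488.5,148.4), with the cup axis predicted to pass (488.4,149). Side view: butt at about (338,170.4), axis predicted at (337,171). It is coaxial and about 48 mm outside the mouth, so I'll insert along the axis.

>>> carry_out(moves=[{"wx": 0,"wy": 0,"wz": 0,"tx": 0,"ty": 0,"tz": 2.5,"grip": 0.1},{"wx": 0,"wy": 0,"wz": 0,"tx": 0,"ty": 0.1,"tz": 5,"grip": 0.1},{"wx": 0,"wy": 0,"wz": 0,"tx": 0.1,"ty": 0.1,"tz": 7,"grip": 0.1},{"wx": 0,"wy": 0,"wz": 0,"tx": 0.1,"ty": 0.1,"tz": 8,"grip": 0.1},{"wx": 0,"wy": 0,"wz": 0,"tx": 0.1,"ty": 0.1,"tz": 8,"grip": 0.1}])

```text
time_s: 7.98
ee_pos: [0.6342, -0.2428, 0.1554]
orientation: [-2.172, -0.153, 0.08]
force: [-0.1, -0.5, -1.0]
finger_gap: 0.0187
```

Run:
```python
from h import *
from bench import cams
R=tool(uc,-1);rel(F+.145*uc,R)
d={n:cams.read_camera(n) for n in("side","top")}
def crop(n,x,y,w,h,s):return cv2.resize(d[n]["img"][y:y+h,x:x+w],None,fx=s,fy=s,interpolation=cv2.INTER_CUBIC)
cv2.imwrite("pics/p5.png",np.hstack([crop("top",385,110,120,90,3.3333),crop("side",290,150,120,90,3.3333)])[:,:,::-1])
```

```text
turn [-0.3  0.1  0.1] 0.4 shift cm [-0.39  0.84  6.81] 0.069
```

View pics/p5.png

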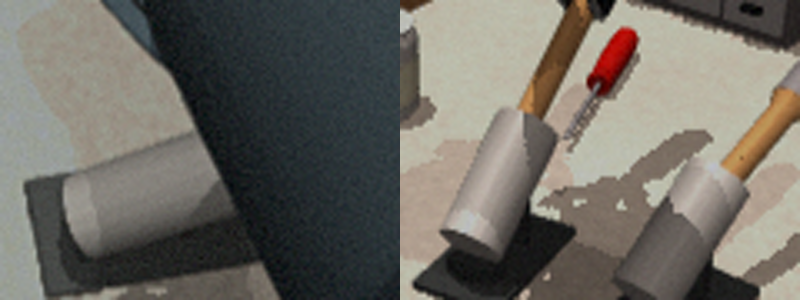

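The butt is about 3 cm inside with no force felt. I'll correct the small sideways drift and go on.

>>> carry_out(moves=[{"wx": 0,"wy": 0,"wz": 0,"tx": -0.3,"ty": 0.4,"tz": 1,"grip": 0.1},{"wx": 0,"wy": 0,"wz": 0,"tx": -0.3,"ty": 0.5,"tz": 2.5,"grip": 0.1},{"wx": 0,"wy": 0,"wz": 0,"tx": -0.3,"ty": 0.5,"tz": 4,"grip": 0.1},{"wx": 0,"wy": 0,"wz": 0,"tx": -0.3,"ty": 0.5,"tz": 5.2,"grip": 0.1},{"wx": 0,"wy": 0,"wz": 0,"tx": -0.3,"ty": 0.5,"tz": 5.2,"grip": 0.1}])

```text
time_s: 8.7
ee_pos: [0.625, -0.203, 0.1201]
orientation: [-2.171, -0.152, 0.082]
force: [-0.1, 0.2, -0.2]
finger_gap: 0.0194
```

Run:
```python
from h import *
R=tool(uc,-1);rel(F+.145*uc,R)
```

```text
turn [-0.4  0.2  0. ] 0.4 shift cm [-0.03  0.26  1.46] 0.015
```

Now the last stretch to the floor, slowly, watching the force.

>>> carry_out(moves=[{"wx": 0,"wy": 0,"wz": 0,"tx": 0,"ty": 0,"tz": 0.4,"grip": 0.1},{"wx": 0,"wy": 0,"wz": 0,"tx": 0,"ty": 0,"tz": 0.8,"grip": 0.1},{"wx": 0,"wy": 0,"wz": 0,"tx": 0,"ty": 0,"tz": 1.1,"grip": 0.1},{"wx": 0,"wy": 0,"wz": 0,"tx": 0,"ty": 0,"tz": 1.1,"grip": 0.1}], force=40)

```text
time_s: 9.2
ee_pos: [0.6238, -0.1956, 0.1147]
orientation: [-2.172, -0.151, 0.08]
force: [0.1, 0.0, -1.1]
finger_gap: 0.0191
```

>>> carry_out(moves=[{"wx": 0,"wy": 0,"wz": 0,"tx": 0,"ty": 0,"tz": 0.2,"grip": 0.1},{"wx": 0,"wy": 0,"wz": 0,"tx": 0,"ty": 0,"tz": 0.4,"grip": 0.1},{"wx": 0,"wy": 0,"wz": 0,"tx": 0,"ty": 0,"tz": 0.4,"grip": 0.1}])

```text
time_s: 9.57
ee_pos: [0.6234, -0.1924, 0.1124]
orientation: [-2.172, -0.151, 0.08]
force: [-1.2, 0.8, 0.2]
finger_gap: 0.0187
```

>>> carry_out(moves=[{"wx": 0,"wy": 0,"wz": 0,"tx": 0,"ty": 0,"tz": 0.2,"grip": 0.1},{"wx": 0,"wy": 0,"wz": 0,"tx": 0,"ty": 0,"tz": 0.4,"grip": 0.1},{"wx": 0,"wy": 0,"wz": 0,"tx": 0,"ty": 0,"tz": 0.4,"grip": 0.1}])

```text
time_s: 9.95
ee_pos: [0.6231, -0.1925, 0.1119]
orientation: [-2.177, -0.148, 0.077]
force: [0.1, -5.9, 4.0]
finger_gap: 0.0192
```

>>> carry_out(moves=[{"wx": 0,"wy": 0,"wz": 0,"tx": 0,"ty": 0,"tz": 0.2,"grip": 0.1},{"wx": 0,"wy": 0,"wz": 0,"tx": 0,"ty": 0,"tz": 0.4,"grip": 0.1},{"wx": 0,"wy": 0,"wz": 0,"tx": 0,"ty": 0,"tz": 0.4,"grip": 0.1}], force=25)

```text
time_s: 10.32
ee_pos: [0.6229, -0.1926, 0.1115]
orientation: [-2.182, -0.146, 0.075]
force: [0.9, -11.5, 8.7]
finger_gap: 0.0192
```

Run:
```python
from h import *
R=tool(uc,-1);rel(F+.145*uc,R)
```

```text
turn [ 0.2 -0.2 -0.1] 0.3 shift cm [0.04 0.15 0.11] 0.002
```

Floor contact: about 14 N along the axis, within 1 mm of the expected depth. I'll release, wait, then back off.

>>> carry_out(moves=[{"wx": 0,"wy": 0,"wz": 0,"tx": 0,"ty": 0,"tz": 0,"grip": 0.4},{"wx": 0,"wy": 0,"wz": 0,"tx": 0,"ty": 0,"tz": -0.3,"grip": 0.7},{"wx": 0,"wy": 0,"wz": 0,"tx": 0,"ty": 0,"tz": -0.3,"grip": 0.7},{"wx": 0,"wy": 0,"wz": 0,"tx": 0,"ty": 0,"tz": -0.3,"grip": 0.7},{"wx": 0,"wy": 0,"wz": 0,"tx": 0,"ty": 0,"tz": -0.3,"grip": 0.7}])

```text
time_s: 10.95
ee_pos: [0.6228, -0.1881, 0.1095]
orientation: [-2.172, -0.151, 0.08]
force: [0.6, 0.0, 0.0]
finger_gap: 0.0596
```

>>> carry_out(moves=[{"wx": 0,"wy": 0,"wz": 0,"tx": 0,"ty": -2,"tz": 0,"grip": 0.7},{"wx": 0,"wy": 0,"wz": 0,"tx": 0,"ty": -5,"tz": 0,"grip": 0.7},{"wx": 0,"wy": 0,"wz": 0,"tx": 0,"ty": -10,"tz": 0,"grip": 0.7},{"wx": 0,"wy": 0,"wz": 0,"tx": 0,"ty": -16,"tz": 0,"grip": 0.7},{"wx": 0,"wy": 0,"wz": 0,"tx": 0,"ty": -22,"tz": 0,"grip": 0.7}])

```text
time_s: 11.58
ee_pos: [0.605, -0.0623, 0.2932]
orientation: [-2.171, -0.152, 0.079]
force: [1.7, -0.3, -0.4]
finger_gap: 0.06
```

Run:
```python
from h import *
from bench import cams
d={n:cams.read_camera(n) for n in("side","top")};pickle.dump(d,open("d3.pkl","wb"))
a=cv2.resize(d["top"]["img"],(400,300));b=cv2.resize(d["side"]["img"][100:370,150:510],(400,300))
cv2.imwrite("pics/p6.png",np.hstack([a,b])[:,:,::-1])
for z in(.1,.19,.29):print(z,"top",proj(d["top"],F+z*uc).round(0),"side",proj(d["side"],F+z*uc).round(0))
```

```text
0.1 top [461. 158.] side [329. 187.]
0.19 top [511. 142.] side [344. 157.]
0.29 top [574. 121.] side [359. 125.]
```

View pics/p6.png

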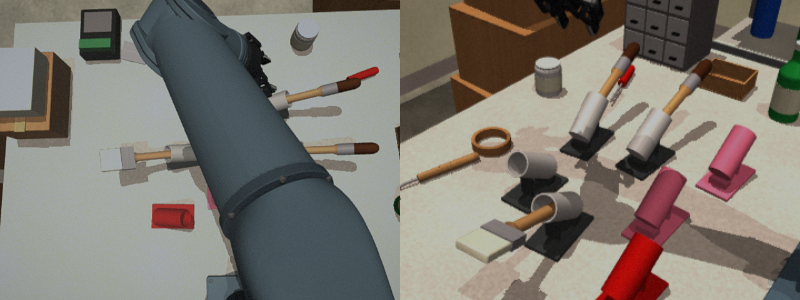

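The top and side views show the brush head-up in the formerly empty cup, sagging slightly like its neighbour. Its tip is at about side px (359,140). The flat brush and the other round brush are unmoved, and the gripper is clear. I'll hand it in.

```bash
python3 -c "
from bench import env
print(env.get_state()['force'].round(1));print(env.hand_in())"
```

```text
[-0.1  0.3 -0.4]
the job is handed in; nothing more can be done
None
```

The brush now stands handle-first in the cup that leans right, and the job is handed in at about 12 s of the 46 s allowed. I gripped it at about 145 mm from the butt, drew it out along its axis, tilted it about 70° and pushed it in until the butt met the floor.

**Last checks:**
- **Depth:** I felt the floor at about 14 N, within about 1 mm of the expected depth.
- **Final pictures:** the brush stands head-up with a slight sag like the round brush next to it. The other two brushes look undisturbed.
- **Robot:** the gripper is well clear and the force reads about zero.

**What disagreed:**
- **Handle position:** the first camera estimate was about 5 mm off in x. I corrected it from the wrist camera before gripping.
- **Grip opening:** it read about 19 mm on the 22 mm handle throughout, but the brush did not slip.
- **One refused command:** my first move call was refused for leaving out fields, and nothing moved.

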